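# Set the toy-car axle drill and start it

### The job

Crank the handwheel of the drilling station, regripping its rim as needed, until the pointer on the carriage lines up with the pointed finger on the rail (not the flat-nosed block). Only once they line up, twist the start switch clockwise fully to its stop and let it spring back. Leave the carriage lined up and everything else on the table where it is.

Things in the scene. Friction and masses are not known exactly. Their poses are not given: they have to be found in the camera images.
- station: Grey axle-drilling station for toy cars, fixed, yaw varies. Origin on the table under its middle; x points to the drill at its back, y left along the bed. Gearbox with handwheel at x -0.075 m (top 62 mm high); behind it a 360 mm bed (along y) with a steel rail at x 0.018 m carrying two clamp blocks, then the carriage with a wheelless wooden car (top 98 mm high).
- handwheel (a joint): Angle of the handwheel (rad), 0 at the start, growing CLOCKWISE seen from above, range -7 to 7. Each rad clockwise drives the carriage 10 mm towards station +y (left as seen from the robot); anticlockwise drives it the other way. It turns stiffly (about 0.15 N m) and stays where it is left.
- handwheel_top (a point): On the handwheel's vertical axis, level with the rim's top edge (108 mm above the table); turns with it. Dark steel dished disc wheel, 140 mm across: its plain rim, 12 mm thick (radius 58 to 70 mm), stands 28 mm above the web inside; a 30 mm hub rises 12 mm above the web. Pinch the rim from above anywhere, one finger inside, one outside.
- carriage_tip (a point): Point of the flat steel pointer (18 mm wide, 37 mm long) that sticks out of the carriage's front edge towards the robot; the tip is at station x 0.047 m, 64 mm above the table. It starts in the middle of the bed.
- finger: The POINTED one of the two fixed clamp blocks on the rail (26 x 22 mm, 19 mm high, with a finger tapering to a point towards the carriage, 42 mm overall). Origin on the rail (50 mm above the table), 24 mm behind its point, axes parallel to the station's; its point lies on its own y = 0. Left or right of the carriage pointer by 25 to 50 mm.
- finger_tip (a point): Point of that pointed finger, at station x 0.042 m, 64 mm above the table: 5 mm short of the line on which the carriage pointer's tip runs.
- stop: The other fixed clamp block on the rail, same size but with a FLAT square nose; not the mark. Origin on the rail, under the block.
- switchbox: Grey start-switch box, 100 x 100 x 55 mm, fixed to the table right of the station; origin under its centre, yaw varies. The switch knob stands in the middle of its top.
- switch (a joint): Angle of the start switch (rad): 0 at rest, growing CLOCKWISE seen from above to its stop at 1.2. A spring (0.04 N m at rest, 0.16 N m at the stop) returns it to 0 when it is let go.
- switch_grip (a point): On the switch's vertical axis, 92 mm above the table, 9 mm below the knob's top; turns with it. Black paddle knob: a bar 64 mm long (point x), 18 mm wide (point y), 36 mm tall on a 66 mm disc whose top is 66 mm above the table. At rest the bar lies along the switch box's x.
- car_light: Loose light-wood toy car with black wheels, 120 x 56 x 54 mm, left of the gearbox; origin under its centre. Bystander.
- sanding_block: Loose cork sanding block, 75 x 50 x 30 mm, right of the gearbox; origin under its centre. Bystander.
- screwdriver: Loose screwdriver, 200 mm, blue handle, lying nearest the robot; origin under its middle. Bystander.
- car_dark: Loose dark-wood toy car with black wheels, 120 x 56 x 54 mm, behind the switch box. Bystander.
- mallet: Loose hammer with a wooden handle, 260 mm, at the far right. Bystander.
- wheel_tub: Loose round white tub of black toy wheels, 150 mm across, 60 mm high, left of the drilling station. Bystander.
There are look-alikes about, which are no part of the job. Of the things shaped like the switchbox, the grey one is meant.

How it is judged:
By the outcome, as a careful person would: the job done as asked, in the order asked, and still so for the second after the job is handed in, with the robot touching nothing.
It also fails if it takes over 72 s, if anything falls off the work surface, if the arm or the gripper's body presses on something with over 40 N, if the wrist force passes 120 N, or if a joint passes its speed limit or range.

### The arm

A 6-joint arm with a two-finger parallel gripper is mounted at the origin on the work surface. World frame = base frame: x ahead of the robot, y to its left, z up, the work surface at z = 0. Lengths are in mm, angles in rad, forces in N, time in s.
With the tool pointing down it reaches from about 400 to 925 mm from the base axis. Payload 12.5 kg.
Tool frame: the origin (TCP) lies at the very end of the fingers, on their centre line; the grasp point (between the pads) lies env.grip_point_offset behind it (env.grip_point_offset is the distance from the TCP to the grasp point, in mm); y points along the fingers, z is the direction in which the jaws open and shut, and the axes are right-handed (so a half turn about y gives the same grasp; the last joint's range is limited). The gripper opens to 95 mm and grips with 3 to 60 N. Pads are 20 mm wide; open, the fingers measure 119 mm over their backs; the gripper's body (75 mm by 180 mm) begins 59 mm behind the grasp point.
Start: joints at [1.175, 0.491, 1.559, -0, 1.092, -0.106], TCP at [178.584, 598.964, 182.561] pointing down, gripper open.
Joint ranges: [-3.1, 3.1], [-0.84, 2.19], [0.05, 2.79], [-1.13, 4.28], [0.06, 2.93], [-2.69, 2.69]. Speed limits (rad/s): [2.22, 2.22, 2.79, 3.14, 3.14, 3.14].

### API

Orientations are given as [roll, pitch, yaw] about the fixed x, y, z axes, in that order (R = Rz(yaw) Ry(pitch) Rx(roll)).
In Python, from cell import readout, read_camera, env, nets gives the robot as it stands.
- The arm moves only by the tool apply_moves, never from a script. Its argument "increments" is a list of rows, each a list of 3 entries, a list of its own where there are three numbers: the shift along the tool's x, y, z in cm, then the turn, a rotation vector about the tool's x, y, z in degrees, then the finger opening in cm, from 0 to 9.51. A call has exactly 5 rows; each row shifts and turns the pose as measured when the row begins, along the tool's axes as they then stand; what a row does not reach is not made up. A row lasts 1/8 s, in which the tool goes at most 62.5 mm and 10.7 degrees, less where a joint would pass 70% of its speed; a pose out of reach is approached as far as the arm can. A call with a gripper value outside its range is refused whole. The fingers move at their own pace and stop on an object; the grip force is fixed at half the most. Time passes only in rows, so rows that do not move let the fingers close, or fill a call up. It gives the time, the measured TCP pose, the force and the opening at its end, in the units of the state.
- readout.state(): the state, without advancing time (a new reading comes with each control period).
- read_camera(name): name is "scene" or "top" or "wrist"; returns a dict with "img" (480x640x3 uint8, red, green, blue), "vfov" (degrees; the focal length in pixels is half the picture's height over the tangent of half this angle, whatever the lens; pixels are square), "cx", "cy" (the principal point, pixels), "rvec" (rotation vector, rad) and "tvec" (3), from world to camera coordinates, as OpenCV has them; the wrist camera has in their place "mount" (4x4, takes a point from camera to tool coordinates, whose origin is the TCP and whose axes are the tool frame's). Camera axes: x right, y down, z forward; pixel columns grow to the right and rows downward; lengths in mm; the calibration is good to about 2 mm. A picture is of the moment at which its call begins: read the wrist's pose just before it. There is no depth.
- env.job_done(): hands the job in, once; it reports no verdict.
Trained networks look in a picture, given as the dict that the camera call returned (one of the last four; its "shot" number tells which), for a name from the list of things; names that differ only in an ending like _2 or _b are one class to them, and where a whole thing is asked for, a point or a joint stands for the part that bears it (a point fixed in the world has none). Each returns a list of dicts, best first, with "confidence" (0 to 1); they miss things now and then, are a little off and sometimes report something else, mostly with a low value. They report only what shows in the picture. A call takes as long as a camera call. They do not tell look-alikes from the thing itself.
- nets.look_for(picture, thing): "point" ([x, y, z] in mm, in the coordinates of the camera as it stood for that picture, good to about 4 mm: the middle of the surface that is visible of it).
- nets.mark_of(picture, thing): "point" ([x, y, z] in mm, in the coordinates of the camera as it stood for that picture, good to about 4 mm: a listed point, or the origin of a listed thing).
The state is a dict: "t": time; "joints": joint angles; "qvel": joint speeds; "tau": joint torques, N m; "eef_pos": TCP position; "tcp_rot": TCP orientation; "ft_force": force on the tool from outside, world axes, zero at the start; "moment": the same for the moment, N m; "opening": opening from 0.0 (shut) to 1.0 (fully open).
Only numpy, scipy, OpenCV 4.12 (cv2) and the standard library are available. Lean on these libraries where they do the work, as an engineer would, in place of code of your own. Each camera call takes 0.05 s, during which the arm holds its last target. There are 200 camera calls.

## Working session

There is one attempt and no reset: what is moved stays moved. The work goes in short steps, Python scripts to look and compute and a tool call to move; the robot and the scene stay as the last step left them, time stands still between calls to the robot, and variables do not carry over. Pictures are saved under pics/ and viewed, about 8 in all and at most 12, crops included, and the job is handed in when it is done.

Besides the shell and the picture viewer there is one more tool, called by a JSON object that holds its "method" and its "body", one argument or row to a line. apply_moves: Moves the arm, as the interface text tells. Its arguments: {"type":"object","properties":{"increments":{"type":"array"}},"required":["increments"]}

```bash
ls; mkdir -p pics
cat > h.py <<'E'
import numpy as np, cv2
from scipy.spatial.transform import Rotation as R
from cell import readout, read_camera, env, nets
def tool():
    s=readout.state(); r=R.from_euler('xyz',s['tcp_rot']).as_matrix(); return s,np.array(s['eef_pos']),r
def shot(name):
    s,p,r=tool(); d=read_camera(name)
    if name=='wrist':
        M=np.array(d['mount']); T=np.eye(4);T[:3,:3]=r;T[:3,3]=p; d['cw']=T@M
    else:
        C=np.eye(4);C[:3,:3]=cv2.Rodrigues(np.array(d['rvec'],float))[0];C[:3,3]=np.ravel(d['tvec']); d['cw']=np.linalg.inv(C)
    return d
def save(d,fn,crop=None,sc=1):
    im=d['img'][:,:,::-1]
    if crop: im=im[crop[1]:crop[3],crop[0]:crop[2]]
    cv2.imwrite('pics/'+fn,cv2.resize(im,None,fx=sc,fy=sc,interpolation=cv2.INTER_CUBIC))
def f(d): return d['img'].shape[0]/2/np.tan(np.radians(d['vfov'])/2)
def w(d,p): return d['cw'][:3,:3]@np.array(p)+d['cw'][:3,3]
def proj(d,P):
    c=d['cw'][:3,:3].T@(np.array(P)-d['cw'][:3,3]); return f(d)*c[0]/c[2]+d['cx'],f(d)*c[1]/c[2]+d['cy']
def back(d,u,v,z):
    r=d['cw'][:3,:3]@np.array([(u-d['cx'])/f(d),(v-d['cy'])/f(d),1]);o=d['cw'][:3,3]; return o+r*(z-o[2])/r[2]
def find(d,n,fn='mark_of',k=3):
    for q in getattr(nets,fn)(d,n)[:k]:
        P=w(d,q['point']); print(n,fn,round(q['confidence'],2),np.round(P,1),np.round(proj(d,P)))
E
cat > a.py <<'E'
from h import *
s,p,r=tool(); print(s,'\n',r.round(3),env.grip_point_offset)
for c in ['top','scene']:
    d=shot(c); save(d,c+'0.png'); print(c,d['cw'].round(2).tolist(),f(d))
    for n in ['station','handwheel_top','carriage_tip','finger','finger_tip','stop','switchbox','switch_grip','sanding_block','screwdriver','car_light']: find(d,n)
E
python3 a.py
```

```text
pics
{'t': 0.0, 'joints': array([ 1.17539664e+00,  4.91582979e-01,  1.55945676e+00, -2.59602971e-05,
        1.09168544e+00, -1.05596592e-01]), 'qvel': array([-2.53119979e-04,  3.16173825e-04, -2.55035780e-04,  1.88419823e-03,
       -2.52732876e-04, -4.42666942e-05]), 'tau': array([ 2.63574839e-03, -6.12655163e+01, -2.58179337e+01,  6.93340902e-02,
        4.82599635e-02, -9.61298156e-05]), 'eef_pos': array([178.4766031 , 598.682637  , 181.94470013]), 'tcp_rot': array([-1.57192496e+00,  9.64724576e-05, -2.89791173e-01]), 'ft_force': array([0.7936326 , 0.0436326 , 0.12773516]), 'moment': array([-0.08029406, -0.04667338,  0.0260394 ]), 'opening': 0.9958350643403134} 
 [[ 0.958 -0.     0.286]
 [-0.286 -0.001  0.958]
 [-0.    -1.    -0.001]] 18.8
top [[0.03, -1.0, 0.07, 421.33], [-1.0, -0.03, -0.01, -9.87], [0.02, -0.07, -1.0, 1303.03], [0.0, 0.0, 0.0, 1.0]] 477.2174497899262
station mark_of 0.9 [ 6.001e+02  1.168e+02 -4.000e-01] [262. 216.]
handwheel_top mark_of 0.67 [527.  108.4 104.7] [260. 239.]
carriage_tip mark_of 0.78 [645.2 132.4  67.4] [254. 195.]
finger mark_of 0.7 [604.5 167.
[... 1120 characters left out ...]
6. 329.]
finger mark_of 0.49 [607.3 169.3  48.4] [334. 338.]
finger_tip mark_of 0.48 [628.9 172.6  66. ] [327. 341.]
stop mark_of 0.76 [624.5 101.3  45.6] [310. 318.]
switchbox mark_of 0.8 [ 656.1 -175.1    3.6] [237. 247.]
switchbox mark_of 0.73 [ 3.936e+02 -1.489e+02  3.000e-01] [332. 209.]
switchbox mark_of 0.67 [ 311.2 -353.     1.5] [316. 148.]
switch_grip mark_of 0.94 [ 657.7 -177.6   91.6] [232. 224.]
switch_grip mark_of 0.9 [ 534.  -336.4   94.7] [245. 160.]
switch_grip mark_of 0.64 [ 315.9 -355.    91. ] [314. 124.]
sanding_block mark_of 0.58 [546.  -32.1  -1.4] [307. 269.]
screwdriver mark_of 0.56 [398.1 102.7  -0.5] [391. 280.]
car_light mark_of 0.7 [478.5 307.    5.8] [421. 366.]
```

View pics/top0.png

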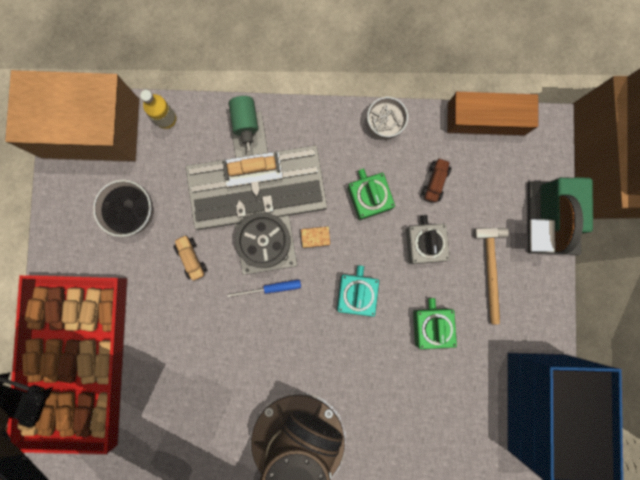

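View pics/scene0.png

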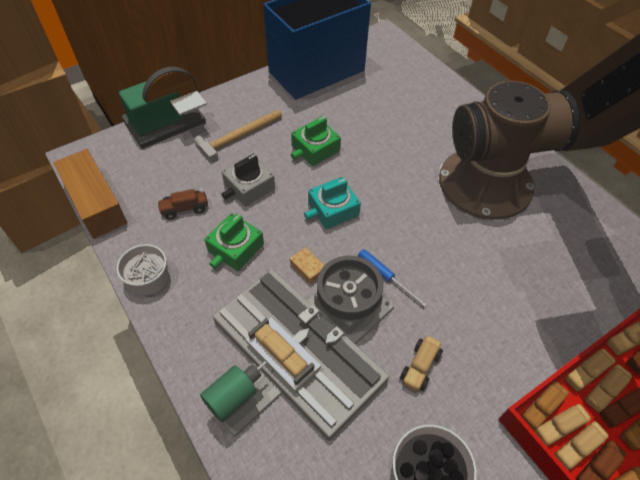

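The top view shows the pointed finger to the left of the pointer, at (240,207), and the flat block on the right at (268,203). The grey switch box is at (428,242). The scene view agrees, so the wheel has to turn clockwise. I'll move over the wheel for a closer look.

{"method": "apply_moves", "body": {
  "increments": [
    [[4.1,-1.2,-3.6],[0,0,0],9.5],
    [[4.1,-1.2,-3.6],[0,0,0],9.5],
    [[4.1,-1.2,-3.6],[0,0,0],9.5],
    [[4.1,-1.2,-3.6],[0,0,0],9.5],
    [[4.1,-1.2,-3.6],[0,0,0],9.5]
  ]
}}

```text
t: 1.82
eef_pos: [325.8, 363.7, 243.0]
tcp_rot: [-1.571, -0.0, -0.284]
ft_force: [0.7, -0.3, 0.2]
opening: 1.001
```

{"method": "apply_moves", "body": {
  "increments": [
    [[4.1,-1.2,-3.6],[0,0,0],9.5],
    [[4.1,-1.2,-3.6],[0,0,0],9.5],
    [[4.1,-1.2,-3.6],[0,0,0],9.5],
    [[4.1,-1.2,-3.6],[0,0,0],9.5],
    [[4.1,-1.2,-3.6],[0,0,0],9.5]
  ]
}}

```text
t: 2.45
eef_pos: [475.7, 125.2, 306.5]
tcp_rot: [-1.569, -0.003, -0.284]
ft_force: [0.5, 0.0, 0.3]
opening: 0.997
```

```bash
cat > b.py <<'E'
from h import *
s,p,r=tool(); print(s['t'],p.round(1),s['joints'].round(2),'phi',np.degrees(np.arctan2(r[1,2],r[0,2])))
d=shot('wrist'); save(d,'w1.png'); print(np.array(d['mount']).round(3),f(d))
for n in ['station','handwheel_top','carriage_tip','finger_tip','finger','stop']: find(d,n,k=2)
E
python3 b.py
```

```text
2.45 [475.7 125.2 306.5] [ 0.12  0.18  1.69  0.    1.27 -1.16] phi 73.73798703121292
[[ 0.0000e+00  9.5500e-01  2.9700e-01 -8.4490e+01]
 [ 1.0000e-03 -2.9700e-01  9.5500e-01 -2.0198e+02]
 [ 1.0000e+00 -0.0000e+00 -1.0000e-03  9.9000e-02]
 [ 0.0000e+00  0.0000e+00  0.0000e+00  1.0000e+00]] 428.6567463257648
station mark_of 0.59 [598.9 118.9  -0.9] [351. 274.]
handwheel_top mark_of 0.91 [525.4 109.6 108.4] [328. 251.]
carriage_tip mark_of 0.87 [643.  127.9  61.1] [371. 326.]
finger mark_of 0.96 [607.5 169.1  45.9] [396. 284.]
stop mark_of 0.77 [619.7  99.   50.4] [341. 311.]
```

View pics/w1.png

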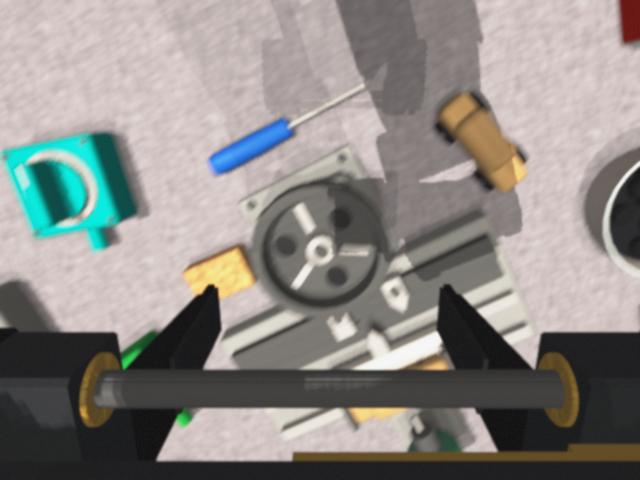

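The wrist view shows the finger at about (395,293), the flat stop at (342,328), the pointer at (376,340) and the wheel centre at (320,250). I'll turn the tool to the grip start angle above the rim.

{"method": "apply_moves", "body": {
  "increments": [
    [[-1.0,0,0.7],[0,-10.2,0],5],
    [[0,0,0],[0,-10.2,0],5],
    [[0,0,0],[0,-10.2,0],5],
    [[0,0,0],[0,-10.2,0],5],
    [[0,1,0],[0,-10.2,0],5]
  ]
}}

```text
t: 3.42
eef_pos: [463.2, 143.5, 295.4]
tcp_rot: [-1.571, -0.002, 0.645]
ft_force: [0.0, -0.0, 0.6]
opening: 0.551
```

{"method": "apply_moves", "body": {
  "increments": [
    [[0,2,0],[0,-10.2,0],5],
    [[0,3,0],[0,-10.2,0],5],
    [[0,3,0],[0,-10.0,0],5],
    [[0,3,0],[0,0,0],5],
    [[0,0,0],[0,0,0],5]
  ]
}}

```text
t: 4.05
eef_pos: [459.9, 149.4, 182.2]
tcp_rot: [-1.572, -0.002, 1.207]
ft_force: [0.5, 0.7, 0.9]
opening: 0.528
```

```bash
cat > c.py <<'E'
from h import *
s,p,r=tool(); ph=np.arctan2(r[1,2],r[0,2]); print(s['t'],p.round(1),s['joints'].round(2),'phi',np.degrees(ph), 'tilt',r[:,1].round(3),s['ft_force'].round(1),s['opening'])
d=shot('wrist'); save(d,'w2.png')
for n in ['handwheel_top','carriage_tip','finger_tip','finger','stop']: find(d,n,k=1)
c=np.array([526,108]); v=c+64*np.array([np.cos(ph),np.sin(ph)])-p[:2]
print('to grip x,z mm', v@r[:2,0], v@r[:2,2])
E
python3 c.py
```

```text
4.05 [459.9 149.4 182.2] [ 0.18  0.29  1.9   0.    0.95 -2.6 ] phi 159.17422733162766 tilt [ 0.001  0.001 -1.   ] [0.5 0.7 0.9] 0.5284604705342463
handwheel_top mark_of 0.65 [401.9 103.1  -1. ] [372. 132.]
carriage_tip mark_of 0.95 [641.4 124.4  60.7] [108. 270.]
finger_tip mark_of 0.59 [632.3 171.6  62.4] [144. 316.]
finger mark_of 0.98 [610.4 170.6  47.1] [174. 299.]
stop mark_of 0.9 [618.5  96.   52.1] [120. 225.]
to grip x,z mm -15.200645807803692 -12.484427294317562
```

View pics/w2.png

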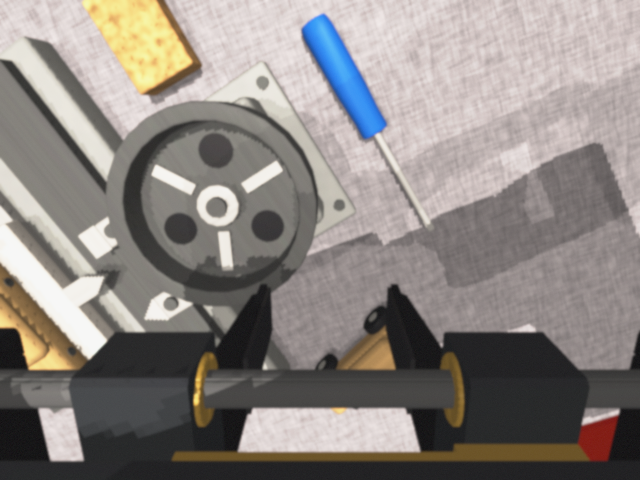

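```bash
cat > e.py <<'E'
from h import *
from scipy.optimize import least_squares
d=shot('wrist'); g=cv2.cvtColor(d['img'],cv2.COLOR_RGB2HSV)
def ring(c,R,z):
    a=np.radians(np.arange(0,360,5)); return [proj(d,[c[0]+R*np.cos(t),c[1]+R*np.sin(t),z]) for t in a]
pts=[back(d,u,v,108)[:2] for u,v in [(106,205),(317,195),(210,100),(215,305)]]
fit=least_squares(lambda q:[np.hypot(*(P-q[:2]))-q[2] for P in pts],[526,108,70]); print(fit.x,fit.fun)
print('finger',back(d,146,318,64),'pointer',back(d,103,278,64))
im=d['img'][:,:,::-1].copy()
for R,col in [(70,(0,0,255)),(58,(0,255,0))]:
    for u,v in ring(fit.x[:2],R,108): cv2.circle(im,(int(u),int(v)),1,col,-1)
cv2.imwrite('pics/w3.png',cv2.resize(im[80:400,0:400],None,fx=2,fy=1.85))
E
python3 e.py
```

```text
[527.74688946 103.66315135  70.24688015] [ 0.42561671  0.43810398 -0.47319565 -0.39052504]
finger [635.45878597 173.19277064  64.        ] pointer [651.06767843 128.65481475  64.        ]
```

View pics/w3.png

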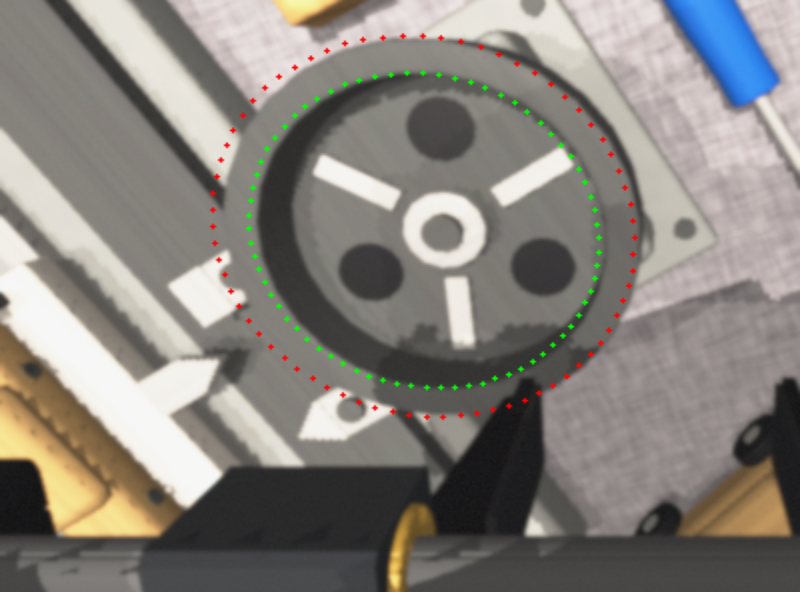

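The overlay is about 2 mm left of the rim, so the wheel centre is near (526,104.5). The pointer-to-finger offset is about 46.5 mm, which is roughly 266° clockwise. Next I'll go down over the rim.

{"method": "apply_moves", "body": {
  "increments": [
    [[-1.85,0,-1.4],[0,0,0],5],
    [[0,2,0],[0,0,0],5],
    [[0,2,0],[0,0,0],5],
    [[0,1.5,0],[0,0,0],5],
    [[0,0,0],[0,0,0],5]
  ]
}}

```text
t: 5.03
eef_pos: [470.4, 125.7, 131.0]
tcp_rot: [-1.581, -0.007, 1.204]
ft_force: [-0.6, -0.4, 0.3]
opening: 0.531
```

```bash
cat > c.py <<'E'
from h import *
s,p,r=tool(); ph=np.arctan2(r[1,2],r[0,2]); print(s['t'],p.round(1),s['joints'].round(2),'phi',np.degrees(ph).round(1), 'tilt',r[:,1].round(3),s['ft_force'].round(1),s['opening'])
c=np.array([526,104.5]); v=c+64*np.array([np.cos(ph),np.sin(ph)])-p[:2]
print('to grip x,z mm', v@r[:2,0], v@r[:2,2])
E
python3 c.py; python3 -c "
from h import *
d=shot('wrist');save(d,'w4.png')"
```

```text
5.025 [470.4 125.7 131. ] [ 0.12  0.36  1.96  0.    0.81 -2.65] phi 159.0 tilt [ 0.012  0.003 -1.   ] [-0.6 -0.4  0.3] 0.5308568623668951
to grip x,z mm 0.12849153640964528 4.4888127027582065
```

View pics/w4.png

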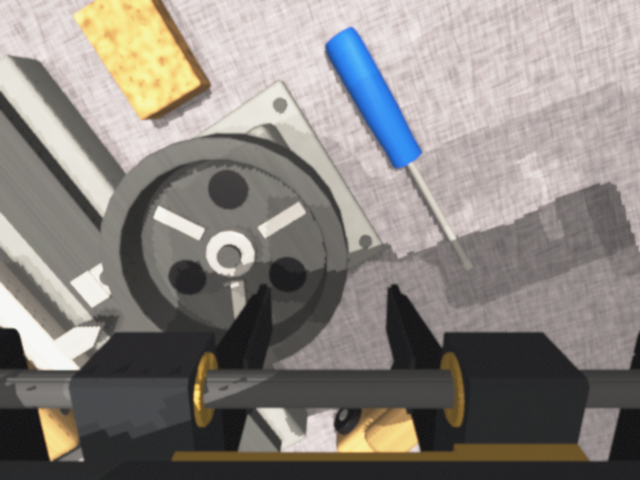

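Run:
```python
from h import *
s,p,r=tool(); d=shot('wrist')
print(proj(d,p),proj(d,p+r[:,1]*23))
# rim fit: darker ring edges along tool-z line through image row
a=p+r[:,1]*23
g=d['img'].mean(2)
for o in range(-36,40,3):
    u,v=proj(d,a+r[:,2]*o); print(o,int(u),int(v),int(g[int(v),int(u)]),end=' | ')
save(d,'w5.png',(180,200,420,360),3)
```

```text
(np.float64(327.8251259008362), np.float64(280.6344518609755)) (np.float64(327.9720940623069), np.float64(264.8196947523075))
-36 263 264 77 | -33 268 264 76 | -30 274 264 29 | -27 279 264 34 | -24 285 264 40 | -21 290 264 45 | -18 295 264 44 | -15 301 264 46 | -12 306 264 107 | -9 311 264 103 | -6 317 264 104 | -3 322 264 105 | 0 327 264 80 | 3 333 264 107 | 6 338 264 103 | 9 344 264 104 | 12 349 264 101 | 15 354 264 99 | 18 360 264 101 | 21 365 264 132 | 24 370 264 140 | 27 376 264 143 | 30 381 264 142 | 33 387 264 150 | 36 392 264 135 | 39 397 264 148 |
```

View pics/w5.png

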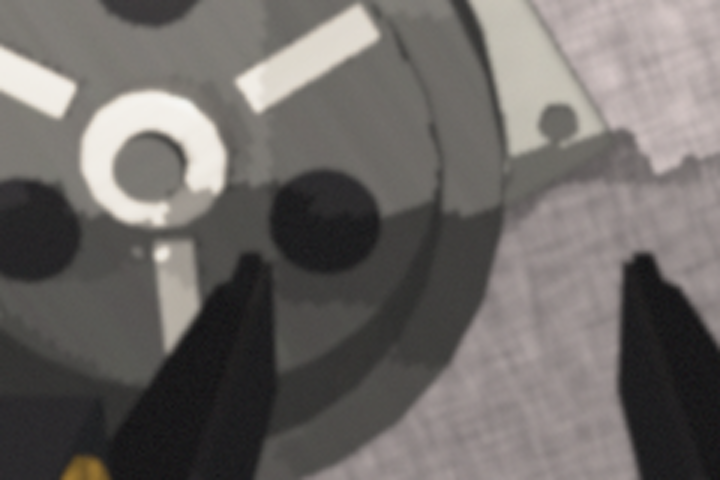

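The rim under the fingers sits about 5 mm outward of the tool centre, which matches the computed 4.5 mm. I'll correct for it, go down and close.

{"method": "apply_moves", "body": {
  "increments": [
    [[0,0,0.48],[0.6,0,0.4],5],
    [[0,1.5,0],[0,0,0],5],
    [[0,1.5,0],[0,0,0],5],
    [[0,1.3,0],[0,0,0],5],
    [[0,0,0],[0,0,0],5]
  ]
}}

```text
t: 5.75
eef_pos: [466.6, 128.0, 87.4]
tcp_rot: [-1.574, -0.002, 1.205]
ft_force: [-0.0, 0.3, 0.4]
opening: 0.522
```

```bash
python3 c.py
```

```text
5.75 [466.6 128.   87.4] [ 0.13  0.43  2.   -0.    0.71 -2.64] phi 159.0 tilt [ 0.003  0.    -1.   ] [-0.   0.3  0.4] 0.5216366596244253
to grip x,z mm -0.6674210986010103 0.18051374263783
```

Close.

{"method": "apply_moves", "body": {
  "increments": [
    [[0,0.2,0],[0,0,0],1.0],
    [[0,0,0],[0,0,0],1.0],
    [[0,0,0],[0,0,0],1.0],
    [[0,0,0],[0,0,0],1.0],
    [[0,0,0],[0,0,0],1.0]
  ]
}}

```text
t: 6.38
eef_pos: [467.2, 128.0, 86.2]
tcp_rot: [-1.575, -0.002, 1.205]
ft_force: [-0.2, 0.1, -0.2]
opening: 0.115
```

```bash
python3 c.py
```

```text
6.375 [467.2 128.   86.2] [ 0.13  0.43  2.   -0.    0.7  -2.64] phi 159.0 tilt [ 0.005  0.001 -1.   ] [-0.2  0.1 -0.2] 0.11506429440805814
to grip x,z mm -0.9622076244791937 0.7077065281030394
```

{"method": "apply_moves", "body": {
  "increments": [
    [[0.56,0,-0.02],[0,5,0],1.0],
    [[0.89,0,-0.06],[0,8,0],1.0],
    [[0.89,0,-0.06],[0,8,0],1.0],
    [[0.89,0,-0.06],[0,8,0],1.0],
    [[0.56,0,-0.02],[0,5,0],1.0]
  ]
}}

```text
t: 7.0
eef_pos: [490.9, 158.1, 86.9]
tcp_rot: [-1.573, -0.005, 0.592]
ft_force: [-0.4, -0.7, 0.4]
opening: 0.107
```

```bash
python3 c.py
```

```text
7.0 [490.9 158.1  86.9] [ 0.18  0.46  1.93 -0.    0.74 -1.98] phi 123.9 tilt [ 0.006  0.001 -1.   ] [-0.4 -0.7  0.4] 0.10681159755098038
to grip x,z mm -0.8551378067944505 -0.08890271661968902
```

{"method": "apply_moves", "body": {
  "increments": [
    [[0.89,0,-0.06],[0,8,0],1.0],
    [[1.11,0,-0.1],[0,10,0],1.0],
    [[1.11,0,-0.1],[0,10,0],1.0],
    [[1.11,0,-0.1],[0,10,0],1.0],
    [[1.11,0,-0.1],[0,10,0],1.0]
  ]
}}

```text
t: 7.62
eef_pos: [543.4, 167.3, 87.4]
tcp_rot: [-1.569, -0.005, -0.272]
ft_force: [-0.2, 0.3, -0.1]
opening: 0.107
```

```bash
python3 c.py
```

```text
7.625 [543.4 167.3  87.4] [ 0.18  0.52  1.8  -0.    0.81 -1.12] phi 74.4 tilt [ 0.006  0.001 -1.   ] [-0.2  0.3 -0.1] 0.10657470872978812
to grip x,z mm 0.12517412760523736 -1.1799156241292261
```

{"method": "apply_moves", "body": {
  "increments": [
    [[1.11,0,-0.14],[0,10,0],1.0],
    [[1.11,0,-0.1],[0,10,0],1.0],
    [[1.11,0,-0.1],[0,10,0],1.0],
    [[1.11,0,-0.1],[0,10,0],1.0],
    [[1.11,0,-0.1],[0,10,0],1.0]
  ]
}}

```text
t: 8.25
eef_pos: [585.2, 130.7, 87.5]
tcp_rot: [-1.565, -0.001, -1.173]
ft_force: [0.5, 0.0, 0.2]
opening: 0.105
```

```bash
python3 c.py
```

```text
8.25 [585.2 130.7  87.5] [ 0.11  0.56  1.72  0.    0.85 -0.29] phi 22.8 tilt [ 0.006  0.001 -1.   ] [0.5 0.  0.2] 0.10484364182148521
to grip x,z mm 1.2201886481162632 -0.7498176153147867
```

{"method": "apply_moves", "body": {
  "increments": [
    [[1.11,0,-0.1],[0,10,0],1.0],
    [[1.11,0,-0.1],[0,10,0],1.0],
    [[1.11,0,-0.1],[0,10,0],1.0],
    [[1.11,0,-0.1],[0,10,0],1.0],
    [[1.11,0,-0.1],[0,10,0],1.0]
  ]
}}

```text
t: 8.88
eef_pos: [582.7, 75.0, 87.2]
tcp_rot: [-1.566, 0.003, -2.076]
ft_force: [0.2, 0.2, 0.1]
opening: 0.104
```

```bash
python3 c.py
```

```text
8.875 [582.7  75.   87.2] [0.02 0.55 1.76 0.   0.83 0.52] phi -28.9 tilt [ 0.006  0.001 -1.   ] [0.2 0.2 0.1] 0.10355630158432688
to grip x,z mm 1.662354096754894 0.09959080347403548
```

{"method": "apply_moves", "body": {
  "increments": [
    [[1.14,0,-0.1],[0,10,0],1.0],
    [[1.11,0,-0.1],[0,10,0],1.0],
    [[1.11,0,-0.1],[0,10,0],1.0],
    [[1.11,0,-0.1],[0,10,0],1.0],
    [[1.11,0,-0.1],[0,10,0],1.0]
  ]
}}

```text
t: 9.5
eef_pos: [537.4, 42.0, 86.9]
tcp_rot: [-1.571, 0.006, -2.979]
ft_force: [-0.6, -0.6, -0.2]
opening: 0.105
```

{"method": "apply_moves", "body": {
  "increments": [
    [[1.0,0,-0.06],[0,8,0],1.0],
    [[0.56,0,-0.02],[0,5,0],1.0],
    [[0.22,0,0],[0,2,0],1.0],
    [[0,0,0],[0,0,0],1.0],
    [[0,0,0],[0,0,0],1.0]
  ]
}}

```text
t: 10.12
eef_pos: [518.6, 40.9, 87.2]
tcp_rot: [-1.572, 0.006, 3.032]
ft_force: [0.1, -0.7, -0.5]
opening: 0.106
```

```bash
python3 c.py
python3 - <<'E'
from h import *
for c in ['top','wrist','scene']:
    d=shot(c); save(d,c+'_c.png'); print(c)
    for n in ['carriage_tip','finger_tip','finger']: find(d,n,k=1)
E
```

```text
10.125 [518.6  40.9  87.2] [-0.05  0.47  1.92  0.    0.75  1.63] phi -96.3 tilt [ 0.006  0.001 -1.   ] [ 0.1 -0.7 -0.5] 0.1062081737001365
to grip x,z mm -0.3908677370407474 0.0032033291526483293
top
carriage_tip mark_of 0.88 [647.4 132.7  62.6] [254. 194.]
finger_tip mark_of 0.64 [633.8 171.3  63.9] [239. 199.]
finger mark_of 0.42 [604.8 169.9  48.3] [240. 211.]
wrist
carriage_tip mark_of 0.73 [645.1 125.7  60.1] [128.  37.]
finger_tip mark_of 0.79 [630.1 173.1  65.6] [36. 81.]
finger mark_of 0.71 [608.4 166.9  49.8] [ 78. 124.]
scene
carriage_tip mark_of 0.81 [644.2 129.1  66.2] [309. 328.]
finger_tip mark_of 0.52 [631.4 169.8  64.2] [325. 341.]
finger mark_of 0.57 [606.7 167.2  47.6] [334. 337.]
```

View pics/wrist_c.png

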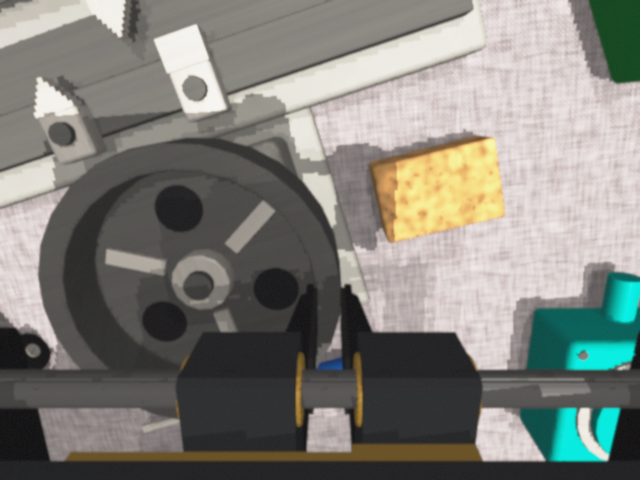

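The carriage did not move: the fingers slid round the rim because the opening target of 1.0 cm was reached with almost no squeeze. I'll close with target 0 and check the opening.

{"method": "apply_moves", "body": {
  "increments": [
    [[0,0,0],[0,0,0],0],
    [[0,0,0],[0,0,0],0],
    [[0,0,0],[0,0,0],0],
    [[-0.2,0,0],[0,-2,0],0],
    [[-0.56,0,-0.02],[0,-5,0],0]
  ]
}}

```text
t: 11.35
eef_pos: [526.2, 40.5, 87.3]
tcp_rot: [-1.571, 0.006, -3.125]
ft_force: [0.2, -0.1, 0.0]
opening: 0.003
```

```bash
python3 c.py
```

```text
11.35 [526.2  40.5  87.3] [-0.05  0.48  1.9   0.    0.76  1.5 ] phi -89.0 tilt [ 0.006  0.001 -1.   ] [ 0.2 -0.1  0. ] 0.0029899283703823686
to grip x,z mm -0.9233842172871611 0.0023436397369029135
```

Fully shut, so nothing is between the fingers. I'll look at a mosaic of wrist, scene and top crops in one picture.

Run:
```python
from h import *
s,p,r=tool()
T=[]
for c,b,sc in [('wrist',(200,200,440,440),400/240),('scene',(290,190,430,330),400/140)]:
    d=shot(c); im=d['img'][:,:,::-1].copy()
    print(c,'tcp',proj(d,p)); 
    for n in ['handwheel_top']: find(d,n,k=2)
    im=cv2.resize(im[b[1]:b[3],b[0]:b[2]],(400,400),interpolation=cv2.INTER_CUBIC)
    for z,R,col in [(108,70,(0,0,255)),(108,58,(0,255,0)),(80,58,(255,0,0))]:
        for t in np.radians(range(0,360,6)):
            u,v=proj(d,[526+R*np.cos(t),104.5+R*np.sin(t),z]); cv2.circle(im,(int((u-b[0])*sc),int((v-b[1])*sc)),1,col,-1)
    u,v=proj(d,p); cv2.drawMarker(im,(int((u-b[0])*sc),int((v-b[1])*sc)),(0,255,255),0,8)
    T.append(im)
cv2.imwrite('pics/m1.png',np.hstack(T))
```

```text
wrist tcp (np.float64(328.7279002832637), np.float64(279.5941788209582))
handwheel_top mark_of 0.8 [525.3 106.6 105.2] [187. 294.]
scene tcp (np.float64(332.19113188154205), np.float64(266.2478328621836))
handwheel_top mark_of 0.77 [527.5 104.4 107.2] [349. 283.]
```

View pics/m1.png

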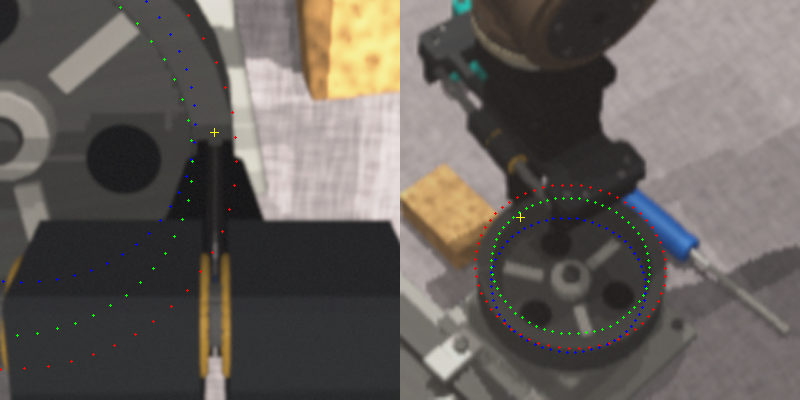

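The fingers shut at radius 64 with no force, and in both views the tips appear above the rim. By the pad spacing, the real tips sit roughly 30 mm higher than the reported TCP. I'll open and go down gently, watching the force.

{"method": "apply_moves", "body": {
  "increments": [
    [[0,0,0],[0,0,0],5],
    [[0,0,0],[0,0,0],5],
    [[0,0,0],[0,0,0],5],
    [[0,0.4,0],[0,0,0],5],
    [[0,0.4,0],[0,0,0],5]
  ]
}}

```text
t: 12.18
eef_pos: [525.7, 40.5, 78.9]
tcp_rot: [-1.571, 0.006, -3.132]
ft_force: [0.6, -0.0, -0.7]
opening: 0.471
```

{"method": "apply_moves", "body": {
  "increments": [
    [[0,0.3,0],[0,0,0],5],
    [[0,0.3,0],[0,0,0],5],
    [[0,0.3,0],[0,0,0],5],
    [[0,0,0],[0,0,0],5],
    [[0,0,0],[0,0,0],5]
  ]
}}

```text
t: 12.8
eef_pos: [525.6, 40.5, 68.7]
tcp_rot: [-1.571, 0.005, -3.132]
ft_force: [-0.3, -0.0, -1.0]
opening: 0.523
```

```bash
python3 c.py
python3 - <<'E'
from h import *
d=shot('wrist'); g=d['img'].mean(2)
# finger tips: dark columns profile
for v in range(240,330,6): print(v,[int(x) for x in g[v,250:410:5]])
E
```

```text
12.8 [525.6  40.5  68.7] [-0.05  0.5   1.92  0.    0.71  1.51] phi -89.4 tilt [ 0.005  0.001 -1.   ] [-0.3 -0.  -1. ] 0.5234960354822042
to grip x,z mm -1.064383726372833 0.043832985207421425
240 [150, 150, 152, 132, 75, 75, 74, 76, 70, 74, 74, 75, 76, 75, 75, 50, 50, 126, 126, 115, 134, 129, 128, 132, 131, 125, 102, 73, 130, 123, 117, 135]
246 [151, 151, 93, 74, 74, 75, 74, 75, 74, 71, 76, 75, 76, 75, 77, 66, 51, 102, 126, 119, 208, 150, 130, 154, 136, 122, 93, 74, 117, 121, 115, 124]
252 [142, 73, 76, 75, 75, 74, 74, 73, 72, 72, 73, 73, 75, 77, 74, 76, 56, 55, 126, 136, 183, 198, 195, 191, 182, 189, 102, 85, 111, 149, 139, 143]
258 [74, 74, 73, 74, 75, 74, 76, 74, 75, 75, 72, 76, 76, 76, 76, 76, 69, 49, 104, 190, 154, 186, 185, 178, 165, 197, 174, 175, 112, 132, 138, 140]
264 [77, 77, 77, 74, 76, 76, 75, 75, 76, 76, 73, 70, 74, 76, 74, 76, 74, 49, 169, 186, 153, 193, 179, 171, 163, 163, 170, 175, 114, 132, 137, 148]
270 [67, 76, 77, 75, 76, 74, 76, 75, 73, 74, 75, 65, 74, 75, 75, 75, 76, 59, 160, 185, 168, 193, 192, 184, 177, 172, 176, 168, 179, 160, 166, 175]
276 [60, 73, 73, 73, 
[... 570 characters left out ...]
21, 27, 32, 25, 31, 32, 33, 48, 73, 73, 72, 61, 59, 60, 60, 60, 59, 74, 180, 182, 169, 176, 167, 190, 206, 194, 162, 29, 26, 24, 24]
306 [22, 24, 26, 29, 29, 31, 29, 29, 29, 60, 61, 61, 61, 59, 60, 61, 61, 60, 68, 184, 184, 178, 158, 168, 184, 197, 189, 155, 29, 31, 24, 22]
312 [25, 21, 32, 28, 28, 28, 26, 29, 29, 60, 60, 60, 62, 58, 66, 66, 65, 67, 69, 183, 185, 183, 146, 175, 180, 205, 192, 161, 30, 29, 26, 22]
318 [26, 26, 27, 30, 26, 29, 30, 30, 27, 59, 62, 61, 57, 55, 65, 65, 63, 64, 59, 115, 184, 185, 155, 176, 199, 202, 194, 146, 30, 30, 26, 26]
324 [23, 28, 29, 29, 31, 32, 29, 27, 54, 62, 60, 61, 48, 58, 61, 62, 61, 60, 62, 120, 182, 184, 166, 179, 203, 206, 175, 124, 28, 31, 31, 23]
```

No contact at a reported z of 69, where the web would be at 80, so the offset is confirmed. I'll go 5 mm deeper and close.

{"method": "apply_moves", "body": {
  "increments": [
    [[0,0.25,0],[0,0,0],5],
    [[0,0.25,0],[0,0,0],5],
    [[0,0,0],[0,0,0],0],
    [[0,0,0],[0,0,0],0],
    [[0,0,0],[0,0,0],0]
  ]
}}

```text
t: 13.48
eef_pos: [525.7, 40.5, 63.5]
tcp_rot: [-1.571, 0.005, -3.132]
ft_force: [-0.9, -0.0, -0.4]
opening: 0.267
```

```bash
python3 c.py
```

```text
13.475 [525.7  40.5  63.5] [-0.05  0.51  1.92  0.    0.7   1.51] phi -89.4 tilt [ 0.005  0.001 -1.   ] [-0.9 -0.  -0.4] 0.26725127420894823
to grip x,z mm -0.9578053754066574 0.044278543408577606
```

{"method": "apply_moves", "body": {
  "increments": [
    [[0,0,0],[0,0,0],0],
    [[0,0,0],[0,0,0],0],
    [[0,0,0],[0,0,0],0],
    [[0,0,0],[0,0,0],0],
    [[0,0,0],[0,0,0],0]
  ]
}}

```text
t: 14.1
eef_pos: [525.3, 41.0, 63.5]
tcp_rot: [-1.572, 0.005, -3.131]
ft_force: [-0.7, 1.3, -0.2]
opening: 0.143
```

```bash
python3 c.py
```

```text
14.1 [525.3  41.   63.5] [-0.05  0.51  1.92  0.    0.7   1.51] phi -89.4 tilt [ 0.004  0.001 -1.   ] [-0.7  1.3 -0.2] 0.14290608929184698
to grip x,z mm -1.3435221304764706 0.5205735685558504
```

Gripped: the opening is 13.6 mm on the 12 mm rim. Now I'll crank clockwise with what is left of the wrist range.

{"method": "apply_moves", "body": {
  "increments": [
    [[0.56,0,-0.02],[0,5,0],0],
    [[1.0,0,-0.08],[0,9,0],0],
    [[1.11,0,-0.1],[0,10,0],0],
    [[1.11,0,-0.1],[0,10,0],0],
    [[1.11,0,-0.1],[0,10,0],0]
  ]
}}

```text
t: 14.72
eef_pos: [481.0, 59.9, 63.5]
tcp_rot: [-1.577, 0.004, 2.361]
ft_force: [3.0, 6.8, -3.0]
opening: 0.144
```

```bash
python3 c.py
python3 - <<'E'
from h import *
for c in ['top','scene']:
    d=shot(c)
    for n in ['carriage_tip','finger_tip']: find(d,n,k=1)
E
```

```text
14.725 [481.   59.9  63.5] [-0.01  0.47  2.03  0.    0.64  2.33] phi -134.7 tilt [ 0.007  0.002 -1.   ] [ 3.   6.8 -3. ] 0.1438046593204197
to grip x,z mm -0.5194608200361555 0.6449901265426317
carriage_tip mark_of 0.81 [643.9 140.1  65.6] [251. 195.]
finger_tip mark_of 0.64 [550.1 -27.8   1.1] [314. 235.]
carriage_tip mark_of 0.59 [644.4 138.   69.5] [311. 331.]
finger_tip mark_of 0.55 [632.7 170.1  67.6] [324. 340.]
```

Cranking works: 45° moved the carriage about 8 mm. I'll release, lift, and unwind 240° along the circle.

{"method": "apply_moves", "body": {
  "increments": [
    [[0,0,0],[0,0,0],5],
    [[0,0,0],[0,0,0],5],
    [[0,0,0],[0,0,0],5],
    [[0,-1.7,0],[0.3,0,0],5],
    [[0,-2.0,0],[0,0,0],5]
  ]
}}

```text
t: 15.65
eef_pos: [480.5, 59.4, 100.3]
tcp_rot: [-1.57, 0.001, 2.366]
ft_force: [-0.0, -0.3, 0.6]
opening: 0.521
```

{"method": "apply_moves", "body": {
  "increments": [
    [[-0.56,0,-0.02],[0,-5,0],5],
    [[-1.11,0,-0.1],[0,-10,0],5],
    [[-1.11,0,-0.1],[0,-10,0],5],
    [[-1.11,0,-0.1],[0,-10,0],5],
    [[-1.11,0,-0.1],[0,-10,0],5]
  ]
}}

```text
t: 16.27
eef_pos: [527.8, 40.3, 102.3]
tcp_rot: [-1.568, 0.004, -3.108]
ft_force: [0.4, 0.6, -0.1]
opening: 0.526
```

{"method": "apply_moves", "body": {
  "increments": [
    [[-1.11,0,-0.1],[0,-10,0],5],
    [[-1.11,0,-0.1],[0,-10,0],5],
    [[-1.11,0,-0.1],[0,-10,0],5],
    [[-1.11,0,-0.1],[0,-10,0],5],
    [[-1.11,0,-0.1],[0,-10,0],5]
  ]
}}

```text
t: 16.9
eef_pos: [577.5, 64.6, 102.1]
tcp_rot: [-1.566, -0.0, -2.208]
ft_force: [0.1, -0.1, -0.3]
opening: 0.524
```

{"method": "apply_moves", "body": {
  "increments": [
    [[-1.11,0,-0.1],[0,-10,0],5],
    [[-1.11,0,-0.1],[0,-10,0],5],
    [[-1.11,0,-0.1],[0,-10,0],5],
    [[-1.11,0,-0.1],[0,-10,0],5],
    [[-1.11,0,-0.1],[0,-10,0],5]
  ]
}}

```text
t: 17.52
eef_pos: [588.5, 118.2, 101.3]
tcp_rot: [-1.569, -0.004, -1.307]
ft_force: [-0.1, 0.6, 0.1]
opening: 0.529
```

```bash
python3 c.py
```

```text
17.525 [588.5 118.2 101.3] [ 0.09  0.55  1.71 -0.    0.88 -0.17] phi 15.1 tilt [ 0.003 -0.003 -1.   ] [-0.1  0.6  0.1] 0.5291795872948051
to grip x,z mm -3.070437472094932 0.07603854262826582
```

{"method": "apply_moves", "body": {
  "increments": [
    [[-1.3,0,-0.1],[0,-10,0],5],
    [[-1.2,0,-0.1],[0,-10,0],5],
    [[-1.11,0,-0.1],[0,-10,0],5],
    [[-1.11,0,-0.1],[0,-10,0],5],
    [[-1.11,0,-0.1],[0,-10,0],5]
  ]
}}

```text
t: 18.15
eef_pos: [551.7, 162.6, 100.5]
tcp_rot: [-1.573, -0.004, -0.405]
ft_force: [-0.6, -0.9, 0.6]
opening: 0.527
```

{"method": "apply_moves", "body": {
  "increments": [
    [[-1.11,0,-0.1],[0,-10,0],5],
    [[-1.11,0,-0.1],[0,-10,0],5],
    [[-1.11,0,-0.1],[0,-10,0],5],
    [[-1.11,0,-0.1],[0,-10,0],5],
    [[0,0,0],[0,0,0],5]
  ]
}}

```text
t: 18.77
eef_pos: [506.5, 164.4, 100.2]
tcp_rot: [-1.576, -0.001, 0.316]
ft_force: [0.4, -0.6, -0.4]
opening: 0.523
```

```bash
python3 c.py
```

```text
18.775 [506.5 164.4 100.2] [ 0.19  0.46  1.88 -0.01  0.8  -1.69] phi 108.1 tilt [ 0.003 -0.004 -1.   ] [ 0.4 -0.6 -0.4] 0.5231691331570782
to grip x,z mm -0.08477123131758868 0.9515178347151325
```

Go down 37 mm and close.

{"method": "apply_moves", "body": {
  "increments": [
    [[0,1.2,0.1],[0,0,0],5],
    [[0,1.3,0],[0,0,0],5],
    [[0,1.2,0],[0,0,0],5],
    [[0,0,0],[0,0,0],0],
    [[0,0,0],[0,0,0],0]
  ]
}}

```text
t: 19.4
eef_pos: [507.2, 165.2, 59.4]
tcp_rot: [-1.576, -0.0, 0.307]
ft_force: [-0.1, 0.4, 0.5]
opening: 0.369
```

{"method": "apply_moves", "body": {
  "increments": [
    [[0,0,0],[0,0,0],0],
    [[0,0,0],[0,0,0],0],
    [[0,0,0],[0,0,0],0],
    [[0,0,0],[0,0,0],0],
    [[0,0,0],[0,0,0],0]
  ]
}}

```text
t: 20.02
eef_pos: [508.7, 165.3, 60.0]
tcp_rot: [-1.577, -0.004, 0.308]
ft_force: [3.2, 0.4, -4.7]
opening: 0.136
```

```bash
python3 c.py
```

```text
20.025 [508.7 165.3  60. ] [ 0.19  0.53  1.91 -0.01  0.7  -1.68] phi 107.6 tilt [ 0.006 -0.004 -1.   ] [ 3.2  0.4 -4.7] 0.13630542868345005
to grip x,z mm -1.9476626484120507 0.7689601685779243
```

{"method": "apply_moves", "body": {
  "increments": [
    [[0.56,0,-0.02],[0,5,0],0],
    [[1.0,0,-0.08],[0,9,0],0],
    [[1.11,0,-0.1],[0,10,0],0],
    [[1.11,0,-0.1],[0,10,0],0],
    [[1.11,0,-0.1],[0,10,0],0]
  ]
}}

```text
t: 20.65
eef_pos: [556.6, 159.9, 59.9]
tcp_rot: [-1.576, -0.006, -0.481]
ft_force: [1.0, -4.8, -2.2]
opening: 0.145
```

```bash
python3 c.py
```

```text
20.65 [556.6 159.9  59.9] [ 0.17  0.58  1.8  -0.01  0.77 -0.91] phi 62.5 tilt [ 0.003 -0.007 -1.   ] [ 1.  -4.8 -2.2] 0.14492880999902089
to grip x,z mm -1.5039828727934867 0.7092482754352281
```

{"method": "apply_moves", "body": {
  "increments": [
    [[1.11,0,-0.1],[0,10,0],0],
    [[1.11,0,-0.1],[0,10,0],0],
    [[1.11,0,-0.1],[0,10,0],0],
    [[1.11,0,-0.1],[0,10,0],0],
    [[1.11,0,-0.1],[0,10,0],0]
  ]
}}

```text
t: 21.28
eef_pos: [588.6, 114.3, 60.0]
tcp_rot: [-1.573, -0.009, -1.381]
ft_force: [-0.3, -3.6, -0.6]
opening: 0.139
```

```bash
python3 c.py
```

```text
21.275 [588.6 114.3  60. ] [ 0.09  0.6   1.74 -0.01  0.8  -0.09] phi 10.9 tilt [-0.001 -0.009 -1.   ] [-0.3 -3.6 -0.6] 0.13909325145312895
to grip x,z mm -2.1440080460301547 0.6774739004264352
```

{"method": "apply_moves", "body": {
  "increments": [
    [[1.06,0,-0.1],[0,10,0],0],
    [[1.11,0,-0.1],[0,10,0],0],
    [[1.11,0,-0.1],[0,10,0],0],
    [[1.11,0,-0.1],[0,10,0],0],
    [[1.11,0,-0.1],[0,10,0],0]
  ]
}}

```text
t: 21.9
eef_pos: [571.7, 60.5, 59.9]
tcp_rot: [-1.57, -0.012, -2.284]
ft_force: [-1.6, 2.4, -1.4]
opening: 0.136
```

{"method": "apply_moves", "body": {
  "increments": [
    [[1.11,0,-0.1],[0,10,0],0],
    [[1.11,0,-0.1],[0,10,0],0],
    [[1.11,0,-0.1],[0,10,0],0],
    [[1.11,0,-0.1],[0,10,0],0],
    [[0.56,0,-0.02],[0,5,0],0]
  ]
}}

```text
t: 22.52
eef_pos: [523.6, 41.0, 59.9]
tcp_rot: [-1.567, -0.012, -3.103]
ft_force: [3.0, 3.5, -7.5]
opening: 0.132
```

```bash
python3 c.py
python3 - <<'E'
from h import *
for c in ['wrist','top','scene']:
    d=shot(c); save(d,c+'_d.png')
    for n in ['carriage_tip','finger_tip']: find(d,n,k=1)
E
```

```text
22.525 [523.6  41.   59.9] [-0.04  0.52  1.92 -0.01  0.71  1.49] phi -87.8 tilt [-0.012 -0.004 -1.   ] [ 3.   3.5 -7.5] 0.1319220947185967
to grip x,z mm -4.788421821066288 0.5873343153227288
carriage_tip mark_of 0.84 [640.1 169.   62.1] [31. 12.]
finger_tip mark_of 0.9 [631.6 174.8  65.4] [15. 33.]
carriage_tip mark_of 0.89 [637.6 176.1  63.1] [238. 197.]
finger_tip mark_of 0.62 [630.1 174.2  63.4] [238. 200.]
carriage_tip mark_of 0.66 [636.8 171.3  65.8] [323. 342.]
finger_tip mark_of 0.64 [632.6 168.   65.1] [324. 340.]
```

Run:
```python
import cv2,numpy as np
a=cv2.imread('pics/wrist_d.png')[0:100,0:100]; b=cv2.imread('pics/scene_d.png')[305:365,290:350]
cv2.imwrite('pics/m2.png',np.hstack([cv2.resize(x,(400,400),interpolation=cv2.INTER_CUBIC) for x in(a,b)]))
```

```text
(no output)
```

View pics/m2.png

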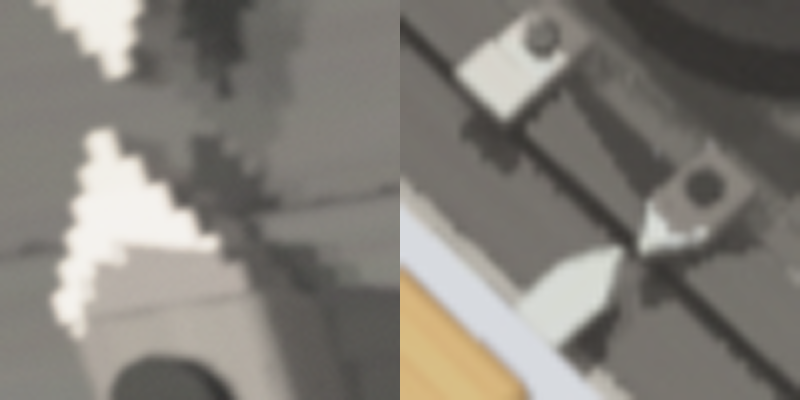

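```bash
cat > g.py <<'E'
from h import *
import sys
d=shot('wrist'); u=list(map(float,sys.argv[1:5]))
P=back(d,u[0],u[1],64);F=back(d,u[2],u[3],64); print('pointer',P,'finger',F)
for y in (.15,.2,.21,.23):
    v=(F-P)[:2]; print(y,'dx',v@[np.cos(y),np.sin(y)],'dy',v@[-np.sin(y),np.cos(y)])
E
python3 g.py 29.5 18.8 24.5 33
python3 - <<'E'
from h import *
# yaw from bed edges in top picture: line segments at bed height
d=shot('top'); g=cv2.cvtColor(d['img'],cv2.COLOR_RGB2GRAY)
L=cv2.createLineSegmentDetector().detect(g)[0][:,0]
for l in L:
    if 180<min(l[0],l[2]) and max(l[0],l[2])<330 and 140<min(l[1],l[3]) and max(l[1],l[3])<235 and np.hypot(l[0]-l[2],l[1]-l[3])>35:
        a=back(d,l[0],l[1],45);b=back(d,l[2],l[3],45); v=(b-a)*np.sign((b-a)[1]); print(l.round(),np.arctan2(-v[0],v[1]).round(3))
E
```

```text
pointer [636.39473791 169.52437964  64.        ] finger [630.93401505 172.48191426  64.        ]
0.15 dx -4.957436376296865 dy 3.740364920320908
0.2 dx -4.764300540231146 dy 3.9834589899422634
0.21 dx -4.724228401196343 dy 4.030902030008727
0.23 dx -4.642670920838915 dy 4.124574145653751
[257. 173. 214. 179.] 0.191
[315. 167. 262. 175.] 0.187
[237. 184. 317. 171.] 0.206
[192. 190. 236. 185.] 0.167
[196. 227. 243. 220.] 0.183
[264. 161. 314. 153.] 0.195
[194. 199. 233. 193.] 0.184
[244. 191. 317. 179.] 0.198
[312. 157. 265. 164.] 0.197
[316. 174. 268. 182.] 0.193
[315. 147. 280. 154.] 0.235
```

Yaw is about 0.19, and dx of −4.8 matches the expected −5. About 3.95 mm remain, so 22.6° more.

{"method": "apply_moves", "body": {
  "increments": [
    [[0.78,0,-0.05],[0,7,0],0],
    [[0.78,0,-0.05],[0,7,0],0],
    [[0.56,0,-0.02],[0,5,0],0],
    [[0.34,0,-0.01],[0,3,0],0],
    [[0,0,0],[0,0,0],0]
  ]
}}

```text
t: 23.7
eef_pos: [500.4, 46.2, 59.9]
tcp_rot: [-1.564, -0.011, 2.804]
ft_force: [-2.1, 1.8, -2.9]
opening: 0.137
```

```bash
python3 c.py
```

```text
23.7 [500.4  46.2  59.9] [-0.04  0.5   1.97 -0.01  0.68  1.88] phi -109.3 tilt [-0.013 -0.003 -1.   ] [-2.1  1.8 -2.9] 0.1374791988014025
to grip x,z mm -4.863604024247353 0.48917819377282057
```

Turned 21.5°. I'll release, lift straight up, and move so the camera sees the tips from above.

{"method": "apply_moves", "body": {
  "increments": [
    [[0,0,0],[0,0,0],5],
    [[0,0,0],[0,0,0],5],
    [[0,0,0],[0,0,0],5],
    [[0,-2,0],[0,0,0],5],
    [[0,-2.5,0],[0,0,0],5]
  ]
}}

```text
t: 24.32
eef_pos: [500.8, 45.6, 105.1]
tcp_rot: [-1.562, -0.014, 2.809]
ft_force: [-0.2, 0.3, 1.1]
opening: 0.519
```

{"method": "apply_moves", "body": {
  "increments": [
    [[-1.4,-1.3,-4.1],[0,0,0],5],
    [[-1.4,-1.2,-4.1],[0,0,0],5],
    [[-1.4,-1.2,-4.1],[0,0,0],5],
    [[-1.4,-1.2,-4.0],[0,0,0],5],
    [[0,0,0],[-0.4,0,0.7],5]
  ]
}}

```text
t: 24.95
eef_pos: [611.7, 185.0, 156.0]
tcp_rot: [-1.57, 0.002, 2.809]
ft_force: [-1.0, -0.8, 0.1]
opening: 0.525
```

```bash
python3 c.py
python3 - <<'E'
from h import *
d=shot('wrist')
for n in ['carriage_tip','finger_tip']: find(d,n,k=1)
u,v=[int(x) for x in proj(d,[634,173,64])]; b=(max(u-50,0),max(v-40,0)); print(b)
save(d,'w6.png',(b[0],b[1],b[0]+100,b[1]+75),8)
E
```

```text
24.95 [611.7 185.  156. ] [ 0.19  0.54  1.55 -0.    1.05  2.09] phi -109.0 tilt [ 0.002 -0.001 -1.   ] [-1.  -0.8  0.1] 0.524998797700419
to grip x,z mm 54.75140582849409 168.02519268716438
carriage_tip mark_of 0.9 [637.  169.9  61.4] [337. 190.]
finger_tip mark_of 0.87 [634.2 173.6  64. ] [333. 196.]
(284, 156)
```

View pics/w6.png

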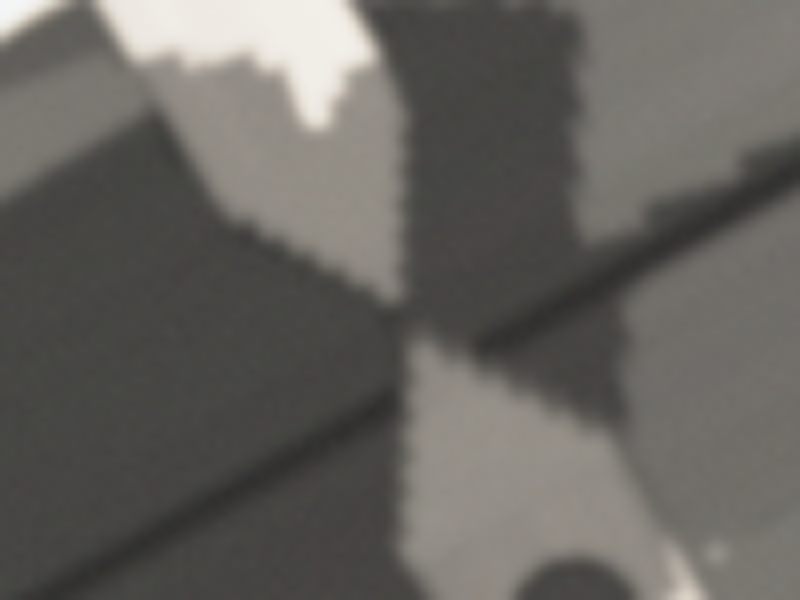

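The tips look nearly aligned here, but the camera tilt adds parallax: the gap shows as 2.8 mm instead of 5. I'll move so the view ray to the tips is vertical and the picture is squared to the station.

{"method": "apply_moves", "body": {
  "increments": [
    [[2.4,2,2.3],[0,0,0],5],
    [[2.4,2.5,2.3],[0,0,0],5],
    [[0,0,0],[0,-10,0],5],
    [[0,0,0],[0,-10,0],5],
    [[0,0,0],[0,-9.5,0],5]
  ]
}}

```text
t: 25.72
eef_pos: [543.0, 148.7, 108.6]
tcp_rot: [-1.569, -0.006, -2.951]
ft_force: [-0.4, 1.0, 0.1]
opening: 0.526
```

```bash
python3 c.py
cat > v.py <<'E'
from h import *
d=shot('wrist'); im=d['img']
for n in ['carriage_tip','finger_tip']: find(d,n,k=1)
u,v=[int(x) for x in proj(d,[634,173,64])]; print(u,v)
y=.19; X=np.array([np.cos(y),np.sin(y),0]);Y=np.array([-np.sin(y),np.cos(y),0])
# rectified top view at z=64, 0.25mm/px, centred
o=np.array([634,173,64.]); H=[]; D=[]
for a,b in [(-30,-30),(30,-30),(30,30),(-30,30)]:
    H.append(proj(d,o+a*X+b*Y)); D.append((( 30-b)*10,(30-a)*10))   # right=-Y, up=+X
M=cv2.getPerspectiveTransform(np.float32(H),np.float32(D)); rec=cv2.warpPerspective(im,M,(600,600),flags=cv2.INTER_CUBIC)
cv2.imwrite('pics/rec.png',rec[:,:,::-1]); 
g=cv2.cvtColor(rec,cv2.COLOR_RGB2GRAY)
for r in range(150,460,12): print(r,[int(x) for x in g[r,200:400:10]])
E
python3 v.py
```

```text
25.725 [543.  148.7 108.6] [ 0.15  0.49  1.79 -0.    0.87  1.53] phi -79.1 tilt [-0.006 -0.003 -1.   ] [-0.4  1.   0.1] 0.5262753840180748
to grip x,z mm 25.099500519552798 104.21741582046917
carriage_tip mark_of 0.85 [635.3 170.3  61.8] [322.  85.]
finger_tip mark_of 0.63 [631.6 174.9  61.4] [312.  91.]
316 86
150 [119, 153, 176, 189, 196, 198, 200, 215, 232, 242, 245, 246, 246, 246, 246, 246, 244, 225, 178, 143]
162 [78, 107, 150, 178, 193, 195, 195, 197, 214, 237, 245, 246, 246, 246, 246, 246, 232, 182, 135, 136]
174 [72, 97, 139, 167, 185, 195, 195, 197, 206, 221, 236, 243, 246, 246, 246, 242, 214, 163, 135, 137]
186 [73, 75, 91, 129, 167, 189, 194, 194, 194, 200, 225, 241, 246, 246, 242, 216, 147, 130, 135, 137]
198 [72, 73, 80, 118, 155, 180, 193, 196, 194, 205, 224, 232, 238, 241, 235, 201, 145, 135, 136, 138]
210 [71, 71, 73, 80, 107, 148, 181, 194, 193, 207, 220, 222, 229, 223, 176, 130, 130, 135, 135, 134]
222 [73, 70, 71, 71, 92, 136, 171, 186, 193, 195, 199, 212, 220, 215, 169, 130, 132, 134, 135, 136]
234 [78, 74, 72, 71, 75, 90, 124, 162, 188, 192, 193, 184, 160, 136, 1
[... 1108 characters left out ...]
, 87, 88, 99, 125, 160, 184, 190, 191, 192, 188, 166, 145, 131, 107, 93, 97, 102, 110]
390 [86, 86, 85, 99, 140, 176, 190, 192, 194, 193, 195, 194, 190, 178, 144, 100, 86, 89, 90, 90]
402 [79, 79, 82, 100, 148, 183, 193, 192, 194, 192, 193, 194, 193, 182, 152, 118, 113, 112, 113, 115]
414 [84, 93, 119, 156, 182, 192, 196, 192, 194, 193, 194, 195, 195, 192, 183, 172, 149, 130, 129, 128]
426 [86, 96, 138, 176, 190, 193, 192, 193, 192, 192, 193, 192, 194, 194, 194, 184, 152, 129, 129, 128]
438 [98, 127, 159, 184, 191, 193, 192, 192, 193, 195, 194, 195, 195, 194, 196, 189, 198, 205, 169, 133]
450 [125, 171, 188, 191, 191, 192, 191, 192, 191, 193, 193, 192, 193, 193, 193, 194, 214, 211, 163, 128]
```

In the rectified view the pointer axis and finger axis agree within about 0.1–0.35 mm at the tips, which is aligned. Now I'll go to the grey switch box.

{"method": "apply_moves", "body": {
  "increments": [
    [[1.1,-2.5,3.5],[0,0,0],6],
    [[1.1,-2.5,5.0],[0,0,0],6],
    [[1.1,-2.0,5.4],[0,0,0],6],
    [[1.1,-1.0,5.4],[0,0,0],6],
    [[1.1,-1.0,5.4],[0,0,0],6]
  ]
}}

```text
t: 26.5
eef_pos: [530.0, -109.2, 201.7]
tcp_rot: [-1.568, -0.008, -2.979]
ft_force: [0.6, -0.4, 0.4]
opening: 0.634
```

{"method": "apply_moves", "body": {
  "increments": [
    [[1.1,0,5.4],[0,0,0],6],
    [[1.1,0,5.4],[0,0,0],6],
    [[1.1,0,5.4],[0,0,0],6],
    [[1.1,0,5.4],[0,0,0],6],
    [[0,0,0],[0,0,0],6]
  ]
}}

```text
t: 27.12
eef_pos: [515.9, -341.2, 203.5]
tcp_rot: [-1.567, -0.007, -3.008]
ft_force: [-0.3, 0.2, -0.1]
opening: 0.627
```

```bash
cat > k.py <<'E'
from h import *
s,p,r=tool(); print(s['t'],p.round(1),s['joints'].round(2),'phi',np.degrees(np.arctan2(r[1,2],r[0,2])).round(1),'tilt',r[:,1].round(3),s['ft_force'].round(1),s['opening'])
d=shot('wrist'); save(d,'k.png')
for n in ['switch_grip','switchbox']: find(d,n,k=2)
g=d['img'].max(2); u,v=[int(x) for x in proj(d,[536,-335,101])]; print(u,v)
m=((g<60)*255).astype(np.uint8)
n,lab,st,ce=cv2.connectedComponentsWithStats(m)
for i in range(1,n):
    if st[i,4]>150 : 
        c=np.argwhere(lab==i)[:,::-1].astype(np.float32)
        P=np.array([back(d,*q,101)[:2] for q in cv2.boxPoints(cv2.minAreaRect(c))]); e=[P[1]-P[0],P[2]-P[1]]; e.sort(key=np.linalg.norm)
        print(st[i],'ctr',P.mean(0).round(1),'size',[np.linalg.norm(x).round(1) for x in e],'bar dir',np.degrees(np.arctan2(e[1][1],e[1][0])).round(1))
E
python3 k.py
```

```text
27.125 [ 515.9 -341.2  203.5] [-0.69  0.46  1.55 -0.01  1.13  0.75] phi -82.4 tilt [-0.006 -0.005 -1.   ] [-0.3  0.2 -0.1] 0.6270662063647845
switch_grip mark_of 0.95 [ 310.9 -350.3   89.2] [308. 440.]
switch_grip mark_of 0.82 [ 392.9 -148.3   93. ] [ 74. 337.]
switchbox mark_of 0.91 [ 658.3 -179.7    1. ] [160.   8.]
switchbox mark_of 0.84 [ 313.2 -354.2   -2.4] [315. 377.]
323 197
[324   0  15  17 155] ctr [ 658.7 -323.5] size [np.float64(6.5), np.float64(10.4)] bar dir -12.9
[374   6  22  36 274] ctr [ 653.6 -359.1] size [np.float64(6.0), np.float64(21.7)] bar dir -18.4
[310  87  23  36 713] ctr [ 599.2 -325.3] size [np.float64(14.7), np.float64(22.6)] bar dir -172.2
[ 608  133   32   99 1490] ctr [ 574.5 -546.9] size [np.float64(21.5), np.float64(72.3)] bar dir -160.1
[ 279  148   80   89 3881] ctr [ 542.4 -332.8] size [np.float64(52.4), np.float64(58.2)] bar dir -137.9
[    0   285   640   195 52922] ctr [ 374.2 -354.2] size [np.float64(195.1), np.float64(491.0)] bar dir -82.5
```

Run:
```python
import cv2,numpy as np
a=cv2.imread('pics/k.png')[20:290,220:450]
a=np.clip(255*(a/255.)**0.6,0,255).astype(np.uint8)
cv2.imwrite('pics/k2.png',cv2.resize(a,None,fx=2.2,fy=2.2,interpolation=cv2.INTER_CUBIC))
```

```text
(no output)
```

View pics/k2.png

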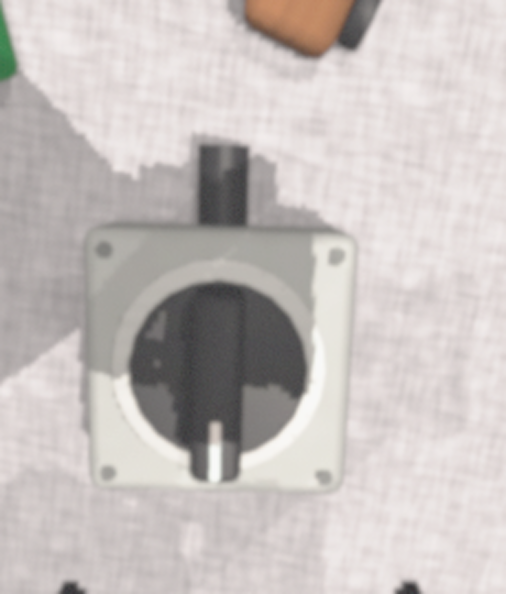

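The bar's top face runs almost vertically in the picture, from (216,288) to (215,477) in the crop, with its centre near pixel (318,193). I'll compute the offsets.

Run:
```python
from h import *
s,p,r=tool(); d=shot('wrist')
c=lambda x,y:(220+x/2.2,20+y/2.2)
A=back(d,*c(217.5,287),101);B=back(d,*c(214.5,477),101); m=(A+B)/2
print(A,B,m,np.linalg.norm(A-B)); e=A-B; print('bar deg',np.degrees(np.arctan2(e[1],e[0])))
v=m-p; print('shift tool x,y,z',r.T@v, 'phi wanted',np.degrees(np.arctan2(e[1],e[0]))-90)
for t in ((192,290),(243,290)),((190,470),(240,470)): print(np.linalg.norm(back(d,*c(*t[0]),101)-back(d,*c(*t[1]),101)))
```

```text
[ 569.58771635 -323.28226088  101.        ] [ 506.92632544 -330.59992411  101.        ] [ 538.2570209 -326.9410925  101.       ] 63.087226175555884
bar deg 6.660890818900821
shift tool x,y,z [-23.41038588 102.77848869  -7.47059242] phi wanted -83.33910918109918
16.20279583588651
16.83350416044783
```

Run:
```python
from h import *
d=shot('wrist'); c=lambda x,y:(220+x/2.2,20+y/2.2)
K=[back(d,*c(*q),55)[:2] for q in((90,228),(357,235),(345,490),(93,488))]; print(np.round(K,1),np.mean(K,0), [np.linalg.norm(K[i]-K[i-1]).round(1) for i in range(4)])
# disc z66: left 128 right 308 top 280 bottom 455
print(back(d,*c(218,367),66))
for n in ('top','scene'):
    e=shot(n); print(n,proj(e,[538,-327,101]),proj(e,[538,-335,101]))
    find(e,'switch_grip',k=3); find(e,'switch_grip','look_for',3); find(e,'switchbox','mark_of',4)
    g=e['img'].max(2); u,v=[int(x) for x in proj(e,[538,-331,101])]
    if n=='top':
        for y in range(v-22,v+24,4): print(y,[int(x) for x in g[y,u-24:u+25:2]], u-24)
```

```text
[[ 579.5 -274.6]
 [ 590.5 -369.9]
 [ 494.8 -382.3]
 [ 482.  -284.8]] [ 536.70178129 -327.90544788] [np.float64(98.0), np.float64(96.0), np.float64(96.4), np.float64(98.3)]
[ 538.00549462 -326.64865867   66.        ]
top (np.float64(432.234361611148), np.float64(239.99044403291657)) (np.float64(435.37278625227214), np.float64(240.0896810036413))
switch_grip mark_of 0.96 [ 394.9 -146.7   89. ] [360. 294.]
switch_grip mark_of 0.71 [606.1 166.7  49.9] [241. 210.]
switch_grip mark_of 0.67 [ 664.6 -175.6   88.7] [373. 190.]
switch_grip look_for 0.69 [525.9 102.7  79.3] [263. 240.]
switch_grip look_for 0.59 [ 393.  -143.4   63. ] [357. 295.]
switch_grip look_for 0.58 [ 659.6 -176.4   65.5] [372. 193.]
switchbox mark_of 0.86 [ 538.2 -331.6   -1.6] [424. 243.]
switchbox mark_of 0.75 [ 659.6 -178.     1.3] [369. 198.]
switchbox mark_of 0.57 [ 391.8 -144.6   -2. ] [355. 295.]
switchbox mark_of 0.54 [ 536.5 -332.7   90.4] [433. 241.]
218 [178, 173, 172, 153, 129, 86, 42, 41, 43, 85, 180, 190, 190, 187, 192, 193, 194, 196, 190, 187, 186, 191, 192, 195, 169] 409
222 [123, 126, 128, 124, 107, 79, 4
[... 1294 characters left out ...]
51394185), np.float64(161.1347651543791)) (np.float64(243.87067932795884), np.float64(159.17092115655527))
switch_grip mark_of 0.9 [ 310.2 -355.5   91.7] [316. 123.]
switch_grip mark_of 0.71 [ 656.4 -175.8   91. ] [232. 225.]
switch_grip mark_of 0.65 [ 391.4 -146.9   94.3] [335. 185.]
switch_grip look_for 0.95 [ 537.  -323.5   81. ] [247. 167.]
switch_grip look_for 0.78 [ 313.7 -344.2   77.6] [317. 130.]
switch_grip look_for 0.66 [ 659.1 -165.5   76. ] [234. 232.]
switchbox mark_of 0.75 [ 393.6 -144.3    0.6] [333. 210.]
switchbox mark_of 0.72 [ 308.7 -352.7   -0.9] [317. 149.]
switchbox mark_of 0.61 [ 659.7 -176.     2.1] [236. 248.]
switchbox mark_of 0.58 [ 536.3 -330.8   -1.1] [249. 187.]
```

Box centre, disc and bar from the wrist view agree at about (538,−327.5), and the nets give about −331, which is near enough. Now I'll align and go down.

{"method": "apply_moves", "body": {
  "increments": [
    [[-2.3,0,-0.68],[-0.2,0.9,0.4],6],
    [[0,4,0],[0,0,0],6],
    [[0,4,0],[0,0,0],6],
    [[0,2.0,0],[0,0,0],6],
    [[0,0,0],[0,0,0],6]
  ]
}}

```text
t: 28.4
eef_pos: [540.5, -327.2, 102.1]
tcp_rot: [-1.569, 0.003, -3.016]
ft_force: [0.3, 0.4, 0.2]
opening: 0.629
```

```bash
cat > c2.py <<'E'
from h import *
s,p,r=tool(); ph=np.arctan2(r[1,2],r[0,2]); v=np.array([538,-327.5,0])-p
print(s['t'],p.round(1),s['joints'].round(2),'phi',np.degrees(ph).round(1),'tilt',r[:,1].round(3),s['ft_force'].round(1),s['moment'].round(2),s['opening'].round(3),'to bar x,z',(r.T@v)[[0,2]].round(1))
E
python3 c2.py
```

```text
Traceback (most recent call last):
  File "c2.py", line 3, in <module>
    print(s['t'],p.round(1),s['joints'].round(2),'phi',np.degrees(ph).round(1),'tilt',r[:,1].round(3),s['ft_force'].round(1),s['moment'].round(2),s['opening'].round(3),'to bar x,z',(r.T@v)[[0,2]].round(1))
                                                                                                                                                  ^^^^^^^^^^^^^^^^^^
AttributeError: 'float' object has no attribute 'round'
```

{"method": "apply_moves", "body": {
  "increments": [
    [[0.25,1.5,0],[0,0,0],6],
    [[0,1.5,0],[0,0,0],6],
    [[0,1.2,0],[0,0,0],6],
    [[0,0.6,0],[0,0,0],6],
    [[0,0.4,0],[0,0,0],6]
  ]
}}

```text
t: 29.02
eef_pos: [538.9, -328.5, 48.9]
tcp_rot: [-1.567, 0.005, -3.016]
ft_force: [0.3, -0.5, -0.4]
opening: 0.634
```

{"method": "apply_moves", "body": {
  "increments": [
    [[0,0,0],[0,0,0],0],
    [[0,0,0],[0,0,0],0],
    [[0,0,0],[0,0,0],0],
    [[0,0,0],[0,0,0],0],
    [[0,0,0],[0,0,0],0]
  ]
}}

```text
t: 29.65
eef_pos: [539.7, -330.9, 49.8]
tcp_rot: [-1.562, 0.007, -3.016]
ft_force: [0.1, -9.4, -2.6]
opening: 0.187
```

```bash
sed -i "s/s\['opening'\].round(3)/s['opening']/" c2.py; python3 c2.py
```

```text
29.65 [ 539.7 -330.9   49.8] [-0.65  0.65  1.67 -0.    0.81  0.79] phi -82.8 tilt [ 0.008 -0.008 -1.   ] [ 0.1 -9.4 -2.6] [-1.3   0.29 -0.41] 0.18732302307920676 to bar x,z [ 1.6 -4.1]
```

Gripped: the opening is 17.8 mm, the bar's width. Twist clockwise.

{"method": "apply_moves", "body": {
  "increments": [
    [[0,0,0],[0,6,0],0],
    [[0,0,0],[0,10,0],0],
    [[0,0,0],[0,10,0],0],
    [[0,0,0],[0,10,0],0],
    [[0,0,0],[0,10,0],0]
  ]
}}

```text
t: 30.28
eef_pos: [538.8, -334.3, 49.8]
tcp_rot: [-1.567, 0.013, 2.44]
ft_force: [-2.8, -4.7, -0.1]
opening: 0.187
```

```bash
python3 c2.py
```

```text
30.275 [ 538.8 -334.3   49.8] [-0.66  0.65  1.67 -0.01  0.81  1.62] phi -130.2 tilt [ 0.008 -0.012 -1.   ] [-2.8 -4.7 -0.1] [-0.43  0.77  0.13] 0.18708384000973102 to bar x,z [ 5.7 -4.8]
```

{"method": "apply_moves", "body": {
  "increments": [
    [[0,0,0],[0,8,0],0],
    [[0,0,0],[0,8,0],0],
    [[0,0,0],[0,4,0],0],
    [[0,0,0],[0,3,0],0],
    [[0,0,0],[0,3,0],0]
  ]
}}

```text
t: 30.9
eef_pos: [537.1, -335.1, 49.8]
tcp_rot: [-1.57, 0.013, 1.972]
ft_force: [-0.3, 3.7, 2.4]
opening: 0.198
```

```bash
python3 c2.py
```

```text
30.9 [ 537.1 -335.1   49.8] [-0.66  0.65  1.67 -0.01  0.81  2.09] phi -157.0 tilt [ 0.004 -0.012 -1.   ] [-0.3  3.7  2.4] [0.88 0.37 0.92] 0.19771740827785111 to bar x,z [ 7.3 -3.8]
```

The moment about z has risen to 0.92 N m, far above the spring's 0.16, at 74° turned, so it is at its stop. I'll nudge it once more, ride it back, then open and lift.

{"method": "apply_moves", "body": {
  "increments": [
    [[0,0,0],[0,2,0],0],
    [[0,0,0],[0,0,0],0],
    [[0,0,0],[0,-8,0],0],
    [[0,0,0],[0,-10,0],0],
    [[0,0,0],[0,-10,0],0]
  ]
}}

```text
t: 31.52
eef_pos: [538.9, -334.5, 49.8]
tcp_rot: [-1.567, 0.014, 2.44]
ft_force: [2.3, 5.1, -1.0]
opening: 0.19
```

{"method": "apply_moves", "body": {
  "increments": [
    [[0,0,0],[0,-10,0],0],
    [[0,0,0],[0,-10,0],0],
    [[0,0,0],[0,-10,0],0],
    [[0,0,0],[0,-8,0],0],
    [[0,0,0],[0,-3,0],0]
  ]
}}

```text
t: 32.15
eef_pos: [539.9, -331.3, 49.8]
tcp_rot: [-1.564, 0.009, -3.104]
ft_force: [-0.2, -0.1, 0.0]
opening: 0.19
```

```bash
python3 c2.py
```

```text
32.15 [ 539.9 -331.3   49.8] [-0.66  0.65  1.67  0.    0.81  0.88] phi -87.8 tilt [ 0.009 -0.006 -1.   ] [-0.2 -0.1  0. ] [0.24 0.22 0.  ] 0.19047752077256122 to bar x,z [ 2.2 -4.2]
```

{"method": "apply_moves", "body": {
  "increments": [
    [[0,0,0],[0,0,0],6],
    [[0,0,0],[0,0,0],6],
    [[0,0,0],[0,0,0],6],
    [[0,0,0],[0,0,0],6],
    [[0,-2,0],[0,0,0],6]
  ]
}}

```text
t: 32.78
eef_pos: [539.2, -331.2, 68.9]
tcp_rot: [-1.566, 0.008, -3.108]
ft_force: [1.0, -0.3, 0.5]
opening: 0.616
```

{"method": "apply_moves", "body": {
  "increments": [
    [[0,-3,0],[0,0,0],6],
    [[0,-4,0],[0,0,0],6],
    [[0,-4,0],[0,0,0],6],
    [[2,-2,0],[0,0,0],6],
    [[0,0,0],[0,0,0],6]
  ]
}}

```text
t: 33.4
eef_pos: [518.1, -331.4, 203.8]
tcp_rot: [-1.565, 0.009, -3.109]
ft_force: [-0.2, -1.4, -0.5]
opening: 0.632
```

```bash
python3 c2.py
python3 - <<'E'
from h import *
d=shot('wrist'); save(d,'end_w.png'); g=d['img'].max(2)
# bar top: bright mark / dark bar profile along rows around predicted bar
for x in (-25,-10,10,25):
    a=np.radians(6.7); o=np.array([538,-331,101]); X=np.array([np.cos(a),np.sin(a),0]);Y=np.array([-np.sin(a),np.cos(a),0])
    print(x,[int(g[int(v),int(u)]) for u,v in [proj(d,o+x*X+y*Y) for y in range(-24,25,3)]])
for c in ('top','scene'):
    e=shot(c); save(e,'end_'+c+'.png')
    for n in ['carriage_tip','finger_tip','sanding_block','screwdriver','car_light','car_dark','mallet','switchbox']: find(e,n,k=1)
E
```

```text
33.4 [ 518.1 -331.4  203.8] [-0.68  0.45  1.57  0.    1.11  0.86] phi -88.2 tilt [ 0.01  -0.006 -1.   ] [-0.2 -1.4 -0.5] [-0.04  0.17  0.01] 0.632188653942857 to bar x,z [-18.1  -4.5]
-25 [218, 217, 228, 243, 242, 151, 75, 116, 246, 67, 44, 204, 235, 236, 214, 213, 213]
-10 [92, 45, 46, 47, 63, 57, 34, 38, 38, 35, 32, 28, 41, 64, 63, 65, 103]
10 [84, 36, 38, 37, 36, 33, 35, 39, 37, 35, 34, 28, 38, 36, 35, 36, 35]
25 [240, 122, 43, 41, 41, 29, 37, 36, 38, 33, 33, 31, 39, 37, 61, 148, 150]
finger_tip mark_of 0.43 [628.6 172.7  63.9] [239. 201.]
sanding_block mark_of 0.94 [ 5.472e+02 -2.820e+01 -5.000e-01] [314. 236.]
screwdriver mark_of 0.63 [398.9 100.7  -2.3] [265. 289.]
car_light mark_of 0.82 [478.7 304.   -0.5] [191. 258.]
switchbox mark_of 0.96 [ 3.929e+02 -1.485e+02 -2.000e-01] [356. 294.]
carriage_tip mark_of 0.63 [636.2 175.2  66.8] [324. 343.]
finger_tip mark_of 0.45 [630.7 169.3  66.6] [325. 340.]
sanding_block mark_of 0.84 [547.1 -33.7   0.7] [306. 268.]
screwdriver mark_of 0.87 [398.1 104.8   4.8] [392. 280.]
car_light mark_of 0.7 [482.2 306.7   2.1] [419. 368.]
car_dark mark_of 0.78 [ 713.  -354.7   -1.7] [184. 210.]
mallet mark_of 0.58 [ 452.9 -516.3   -0.9] [243. 134.]
switchbox mark_of 0.86 [ 659.6 -176.3    2.8] [236. 247.]
```

The knob's white mark is back at its rest position and the bystanders are unmoved. Nothing has touched the wheel since the alignment check. Handing in.

```bash
python3 -c "
from cell import env; print(env.job_done())"
```

```text
the job is handed in; nothing more can be done
None
```

I handed the job in at about 33 s of the 72 s allowed. The carriage pointer is lined up with the pointed finger, and the grey start switch went to its stop and came back.

**Crank:** I turned the handwheel clockwise by about 4.6 rad in two real grips. An earlier pass slid round without turning it, because the fingertips were 20 to 30 mm higher than the reported TCP. I found that out and went deeper. After I let go, a straight-down view put the pointer and finger within about 0.1 to 0.35 mm of each other sideways. The gap between the tips read about 3.8 mm (nominally 5). An earlier tilted view was ambiguous, which I put down to camera parallax.

**Switch:** I gripped the bar and twisted it clockwise about 74°. The moment then rose to about 0.9 N m, well above the spring's 0.16, so it was at its stop. I rode it back to about 5° from rest, opened the fingers and lifted off. The last wrist picture puts the knob's white mark back at its rest position, judged from pixel values because my picture views were used up.

**Last checks that disagreed or were missing:**
- The networks placed the switch about 4 mm further right (lower y) than my wrist measurement. The grip settled nearer their figure.
- The last network readings of the two tips were noisy by several mm. For the alignment I relied on the straight-down view, and nothing touched the wheel afterwards.
- The sanding block, screwdriver and light car read where they started, within network noise. The dark car and mallet had no earlier reading to compare, and I did not check the tub.

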